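Turn the candle leveller up one click and start it

ROBOT

A 6-joint arm with a two-finger parallel gripper is mounted at the origin on a cart in front of the work surface, level with it; the furniture and walls round the work are solid. World frame = base frame: x ahead of the robot, y to its left, z up, the work surface at z = 0. Lengths are in m, angles in rad, forces in N, time in s.
With the tool pointing down it reaches from about 0.375 to 0.75 m from the base axis. Payload 9 kg.
Tool frame: the origin (TCP) lies at the very end of the fingers, on their centre line; the grasp point (between the pads) lies robot.tcp_to_grasp behind it (robot.tcp_to_grasp is the distance from the TCP to the grasp point, in m); z points along the fingers, y is the line along which they close (so a half turn about z gives the same grasp; the last joint's range is limited). The gripper opens to 85 mm and grips with 20 to 120 N. Pads are 22 mm wide; open, the fingers measure 114 mm over their backs; the gripper's body (76 mm by 85 mm) begins 54 mm behind the grasp point. The pads swing forward as they close: fully open they stand 13 mm farther back than shut.
Start: joints at [0.915, 0.104, 0.097, 1.564, 0, 1.353], TCP at [0.254, 0.543, 0.231] pointing down, gripper open.
Joint ranges: [-2.99, 2.99], [-0.84, 1.86], [-1.1, 1.16], [-1.84, 2.11], [-1.51, 1.56], [-3.14, 3.14]. Speed limits (rad/s): [2.22, 2.22, 2.57, 3.14, 3.14, 3.14].

INTERFACE

Orientations are given as a 3x3 rotation matrix whose columns are the frame's x, y, z axes.
In Python, from rig import robot, cams, finder gives the robot as it stands. The module is installed in compiled form; this text tells all that it offers.
- The arm moves only by the shell command python3 -m jog 'ROWS' [OPENING] [FORCE]. ROWS is JSON, a list of rows, each a list of 2 entries, a list of its own where there are three numbers: the shift along the world's x, y, z each as a share of 30 cm, from -1 to 1, then the turn, a rotation vector about the world's x, y, z each as a share of pi/4 rad, from -1 to 1. A call has exactly 10 rows; each row shifts and turns the commanded pose from where the row before left it; what a row does not reach is not made up. A row lasts 1/8 s, in which the tool goes at most 62.5 mm and 10.7 degrees, less where a joint would pass 70% of its speed; a pose out of reach is approached as far as the arm can. A call with a number of a shift or a turn outside -1 to 1 is refused whole. A call with a gripper value outside its range is refused whole. OPENING is the closure, from 0 (fully open) to 1 (shut), set as the call begins (- or left out, the last holds). The fingers move at their own pace and stop on an object; FORCE is the grip in N (left out, the last holds). Time passes only in rows, so rows that do not move let the fingers close, or fill a call up. It gives the time, the measured TCP pose, the force, the opening and the grip force at its end, in the units of the state.
- robot.read_state(): the state, without advancing time (a new reading comes with each control period).
- cams.snapshot(name): name is "scene" or "top" or "wrist"; returns a dict with "color" (384x512x3 uint8, blue, green, red), "K" (3x3 intrinsics, pixels), "T" (4x4, takes a point from camera to world coordinates); the wrist camera has in their place "tool_from_camera" (4x4, takes a point from camera to tool coordinates, whose origin is the TCP and whose axes are the flange's). Camera axes: x right, y down, z forward; pixel columns grow to the right and rows downward; lengths in m; the calibration is good to about 2 mm. A picture is of the moment at which its call begins: read the wrist's pose just before it. There is no depth.
- robot.job_done(): hands the job in; it is judged then, once.
Trained networks look in a picture, given as the dict that the camera call returned (one of the last four; its "shot" number tells which), for a name from the list of things; names that differ only in an ending like _2 or _b are one class to them, and where a whole thing is asked for, a point or a joint stands for the part that bears it (a point fixed in the world has none). Each returns a list of dicts, best first, with "score" (0 to 1); they miss things now and then, are a little off and sometimes report something else, mostly with a low value. They report only what shows in the picture. A call takes as long as a camera call.
- finder.boxes_of(name, picture): "uv" ([column, row] in pixels, amid what is visible of it).
- finder.masks_of(name, picture): "region" (384x512 bool, what is visible of it) and "uv" ([column, row] in pixels, amid what is visible of it).
The state is a dict: "t": time; "joint_pos": joint angles; "joint_vel": joint speeds; "joint_torque": joint torques, N m; "ee_pos": TCP position; "ee_rot": TCP orientation; "contact_force": force on the tool from outside, world axes, zero at the start; "torque": the same for the moment, N m; "finger_gap": finger opening in m; "grip_force": force on a finger pad.
Only numpy, scipy, OpenCV 4.12 (cv2) and the standard library are available. Lean on these libraries where they do the work, as an engineer would, in place of code of your own. Each camera call takes 0.05 s, during which the arm holds its last target. There are 200 camera calls.

TASK

Start the green warmer, the one levelling the cloud candle: with a fingertip on the top of its big knurled dial, drag the dial clockwise by just one click, from the white pin to the yellow pin, and let it go; then press its red start button once fully down and release it. Grip and lift nothing, do not shove the warmer about, and leave the white warmer, the candles and everything else on the table alone.

Things in the scene. Friction and masses are not known exactly. Their poses are not given: they have to be found in the camera images.
- green_plate: the GREEN-cased candle warmer (left or right of the white one): low box, 230 mm (its x) x 190 mm (its y) x 40 mm, 2.5 kg, standing loose. Origin: centre of the underside; at yaw 0 its x points away from the robot, y to the robot's left. Steel plate with a candle (plate top at 44 mm) on its +x half; dial axis at x -50, y +38 mm; red button at x -50, y -64 mm
- green_plate_dial_top (a point): centre of the top of the green warmer's dial, on its upright axis, 70 mm above the table. Black disc 96 mm across, 16 mm thick, too wide to grip; flat rubber-faced top to drag with a fingertip 25 to 38 mm from the axis (cap at the middle 28 mm across); white pointer line. On a spring: sinks up to 6 mm, 2 N at first, 13 N at the bottom. Turns with the dial
- green_plate_dial (a joint): angle of the green warmer's dial, rad, growing CLOCKWISE from above. Detents at coloured pins on the case (10 mm thick, 58 mm from the axis, tops 10 mm below the dial top): black -0.698, white 0 (start; pointer to the case's +x), yellow +0.698, red +1.396. About 0.07 N m carries it over the hump half-way between detents; let go within 0.25 rad of a detent, it snaps in
- green_plate_start (a joint): travel of the green warmer's red push button, m: 0 up, 0.006 fully down; a spring returns it
- green_plate_start_top (a point): centre of the top of the green warmer's red start button, 58 mm above the table, 28 mm across, pressed straight down 6 mm; about 5 N takes it fully down; it springs back when released. Pressed 4.5 mm or more it has made contact
- green_candle: cream cloud-shaped candle, about 82 x 98 x 56 mm, standing loose on the green warmer's steel plate; to be left alone; origin at its underside
- white_plate: the WHITE-cased warmer, otherwise the same, to be left alone: low box, 230 mm (its x) x 190 mm (its y) x 40 mm, 2.5 kg, standing loose. Origin: centre of the underside; at yaw 0 its x points away from the robot, y to the robot's left. Steel plate with a candle (plate top at 44 mm) on its +x half; dial axis at x -50, y +38 mm; red button at x -50, y -64 mm
- white_plate_dial (a joint): angle of the white warmer's dial, rad; starts at 0 and must stay there
- white_plate_start (a joint): travel of the white warmer's push button, m; not to be pressed
- white_candle: tan shell candle, 71 x 108 x 58 mm, loose on the white warmer's plate; to be left alone; origin at its underside
- scent_bottle: amber dropper bottle with black cap, 36 mm across, 105 mm high; bystander; origin under its centre
- seal_stamp: brass seal stamp with turned wooden handle, standing, 28 mm across, 82 mm high; bystander; origin under its centre
- wick_spool: wooden spool of white wick, 52 mm across, 36 mm high; bystander; origin at its underside
- tall_candle: tall ribbed pillar candle, 71 mm across, 198 mm high; bystander; origin under its centre
- clover: cream clover-section candle, 65 mm across, 148 mm high; bystander; origin under its centre

How it is judged:
On the way, in this order (a step that is already met when the one before it is completed fails the run):
1. the green warmer's dial is turned one click clockwise, rests in the yellow-pin detent, and the fingers have let it go (value of joint green_plate_dial between 0.58 and 0.82 rad and contact force between the fingers and green_plate below 0.2 N), for 0.2 s.
2. the green warmer's red start button is pressed (4.5 mm or more) (value of joint green_plate_dial between 0.58 and 0.82 rad and value of joint green_plate_start above 0.0045 m), for 0.05 s.
At the end, for the whole second after the job is handed in: The green warmer's dial rests in the yellow-pin detent (0.58 to 0.82 rad), its start button is up again, the white warmer's dial is still at 0, both warmers are at rest within 20 mm and their candles within 25 mm of where they stood (value of joint green_plate_dial between 0.58 and 0.82 rad and value of joint green_plate_start below 0.0015 m and value of joint white_plate_dial between -0.12 and 0.12 rad and linear speed of green_plate below 0.01 m/s and distance of each of green_candle, white_candle from where it was at the start of the episode below 0.025 m and distance of each of green_plate, white_plate from where it was at the start of the episode below 0.02 m); the robot touches nothing.
It fails at once if the green dial was turned more than half-way from yellow to red, or the wrong way (value of joint green_plate_dial above 1.05 rad or value of joint green_plate_dial below -0.3 rad).
It fails at once if the start button was pressed before the dial was set (value of joint green_plate_start above 0.0045 m and value of joint green_plate_dial below 0.45 rad).
It fails at once if a warmer was lifted, tipped or shoved (height (world z) of any of green_plate, white_plate above 0.012 m or angle between any of green_plate, white_plate's own z axis and vertical above 0.1 rad or distance of any of green_plate, white_plate from where it was at the start of the episode above 0.025 m).
It fails at once if the white warmer's dial or button was worked (value of joint white_plate_dial above 0.3 rad or value of joint white_plate_dial below -0.3 rad or value of joint white_plate_start above 0.004 m).
It fails at once if a candle on a warmer was moved 30 mm or a bystander 20 mm (distance of any of green_candle, white_candle from where it was at the start of the episode above 0.03 m or distance of any of scent_bottle, seal_stamp, wick_spool, tall_candle, clover from where it was at the start of the episode above 0.02 m).
It also fails if it takes over 45 s, if anything falls off the work surface, if the arm or the gripper's body presses on something with over 40 N, if the wrist force passes 120 N, or if a joint passes its speed limit or range.

## Working session

There is one attempt and no reset: what is moved stays moved. The work goes in short steps, Python scripts to look and compute and a shell command to move; the robot and the scene stay as the last step left them, time stands still between calls to the robot, and variables do not carry over. Pictures are saved under pics/ and viewed, at most 10 in all, crops included, and the job is handed in when it is done.

```bash
mkdir -p pics
cat > h.py <<'E'
import numpy as np, cv2
from rig import robot, cams, finder
def ray(p,uv,z):
    K,T=p["K"],p["T"]; d=T[:3,:3]@np.linalg.inv(K)@np.array([uv[0],uv[1],1.]); o=T[:3,3]
    return o+d*(z-o[2])/d[2]
def proj(p,X):
    K,T=p["K"],p["T"]; c=np.linalg.inv(T)@np.append(X,1); u=K@c[:3]; return u[:2]/u[2]
E
python3 - <<'E'
from h import *
ims=[]
for n in ("top","scene"):
    p=cams.snapshot(n); ims.append(p["color"]); print(n,p["T"][:3,3].round(3))
    for nm,z in (("green_plate_dial_top",.062),("green_plate_start_top",.058),("green_plate",.03),("white_plate",.03),("green_candle",.07),("white_candle",.07),("scent_bottle",.05),("seal_stamp",.04),("wick_spool",.02),("tall_candle",.1),("clover",.07)):
        for r in finder.boxes_of(nm,p)[:2]: print(nm,round(r["score"],2),np.round(r["uv"]),ray(p,r["uv"],z).round(3))
cv2.imwrite("pics/top.png",cv2.resize(ims[0],(800,600))); cv2.imwrite("pics/scene.png",cv2.resize(ims[1],(800,600)))
E
```

```text
top [0.275 0.02  1.686]
green_plate_dial_top 0.84 [288. 208.] [ 0.5   -0.108  0.062]
green_plate_start_top 0.68 [298. 181.] [ 0.607 -0.146  0.058]
green_plate_start_top 0.36 [316. 205.] [ 0.513 -0.214  0.058]
green_plate 0.57 [297. 201.] [ 0.531 -0.143  0.03 ]
white_plate 0.55 [218. 191.] [0.571 0.166 0.03 ]
green_candle 0.82 [297. 178.] [ 0.613 -0.141  0.07 ]
green_candle 0.49 [216. 192.] [0.56  0.168 0.07 ]
white_candle 0.69 [217. 169.] [0.648 0.167 0.07 ]
scent_bottle 0.7 [218. 192.] [0.562 0.162 0.05 ]
scent_bottle 0.6 [352. 222.] [ 0.449 -0.35   0.05 ]
seal_stamp 0.39 [372. 196.] [ 0.552 -0.436  0.04 ]
wick_spool 0.52 [269. 136.] [ 0.797 -0.035  0.02 ]
tall_candle 0.91 [148. 173.] [0.623 0.427 0.1  ]
clover 0.59 [297. 180.] [ 0.609 -0.139  0.07 ]
scene [-0.576 -0.624  0.734]
green_plate_dial_top 0.83 [271. 216.] [ 0.477 -0.113  0.062]
green_plate 0.74 [288. 223.] [ 0.516 -0.149  0.03 ]
green_plate 0.39 [303. 199.] [ 0.677 -0.126  0.03 ]
white_plate 0.88 [203. 192.] [0.555 0.17  0.03 ]
green_candle 0.7 [302. 200.] [ 0.597 -0.155  0.07 ]
green_candle 0.16 [306. 228.] [ 0.459 -0.228  0.07 ]
white_candle 0.56 [226. 172.] [0.651 0.143 0.07 ]
scent_bottle 0.92 [353. 253.] [ 0.436 -0.366  0.05 ]
seal_stamp 0.48 [388. 245.] [ 0.537 -0.43   0.04 ]
seal_stamp 0.37 [270. 214.] [ 0.525 -0.088  0.04 ]
wick_spool 0.75 [290. 181.] [ 0.794 -0.028  0.02 ]
wick_spool 0.19 [222. 170.] [0.747 0.221 0.02 ]
tall_candle 0.85 [157. 145.] [0.661 0.438 0.1  ]
tall_candle 0.29 [188. 185.] [0.459 0.158 0.1  ]
clover 0.72 [391. 210.] [ 0.673 -0.397  0.07 ]
```

View pics/top.png

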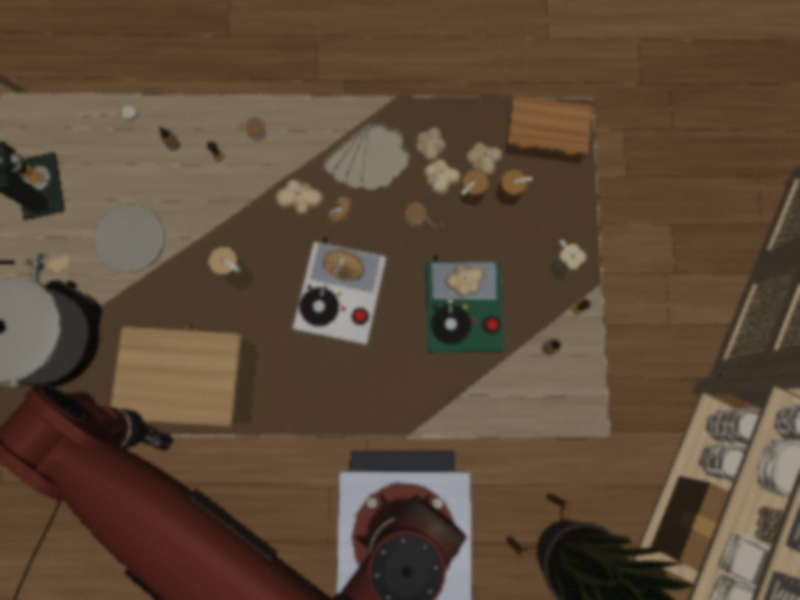

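View pics/scene.png

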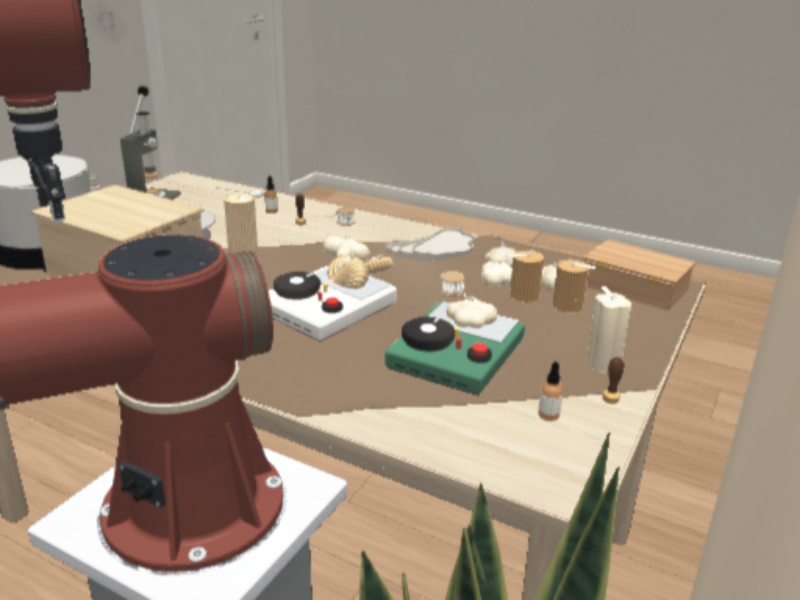

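Top view (800x600): green warmer on the right at (465,307), its dial at (450,324), button at (492,325), yaw about 0. The finder's first button hit (298,181) is the candle, but its second, about (0.51,-0.21), is the button. The scene view agrees. Next I'll measure the yaw and read the tool orientation.

Run:
```python
from h import *
s=robot.read_state(); print(s["ee_rot"].round(3) if hasattr(s["ee_rot"],"round") else s["ee_rot"], s["contact_force"], robot.tcp_to_grasp)
p=cams.snapshot("top")
m=finder.masks_of("green_plate",p)
for r in m[:1]:
    pts=np.argwhere(r["region"])[:,::-1].astype(np.float32)
    w=np.array([ray(p,u,.04)[:2] for u in pts],np.float32); print(r["score"],cv2.minAreaRect(w))
r=finder.masks_of("green_plate_dial",p)[:1]
hsv=cv2.cvtColor(p["color"],cv2.COLOR_BGR2HSV)
red=((hsv[...,0]<6)|(hsv[...,0]>174))&(hsv[...,1]>170)&(hsv[...,2]>90); red[:,:305]=0; red[:,325:]=0; red[:195]=0; red[218:]=0
uv=np.argwhere(red)[:,::-1].mean(0); print(red.sum(),uv,ray(p,uv,.056).round(4))
```

```text
[[-0.906  0.424  0.   ]
 [ 0.424  0.906  0.   ]
 [-0.     0.    -1.   ]] [-0.0872719  -0.1756637   0.68579791] 0.0187
0.61 ((0.5546483993530273, -0.14054185152053833), (0.19006091356277466, 0.2370055764913559), 89.98328399658203)
40 [314.675 207.025] [ 0.5046 -0.2086  0.056 ]
```

```bash
python3 -m jog '[[[0.06,-0.19,0],[0,0,0.056]],[[0.06,-0.19,0],[0,0,0.056]],[[0.06,-0.19,0],[0,0,0.056]],[[0.06,-0.19,0],[0,0,0.056]],[[0.06,-0.19,0],[0,0,0.056]],[[0.06,-0.19,0],[0,0,0.056]],[[0.06,-0.19,0],[0,0,0.056]],[[0.06,-0.19,0],[0,0,0.056]],[[0.06,-0.19,0],[0,0,0.056]],[[0.06,-0.19,0],[0,0,0.056]]]' 1 20
python3 -m jog '[[[0,-0.14,0],[0,0,0]],[[0,-0.14,0],[0,0,0]],[[0,-0.1,0],[0,0,0]],[[0,0,0],[0,0,0]],[[0,0,0],[0,0,0]],[[0,0,0],[0,0,0]],[[0,0,0],[0,0,0]],[[0,0,0],[0,0,0]],[[0,0,0],[0,0,0]],[[0,0,0],[0,0,0]]]'
cat >> h.py <<'E'
def wrist():
    s=robot.read_state(); p=cams.snapshot("wrist"); T=np.eye(4); T[:3,:3]=s["ee_rot"]; T[:3,3]=s["ee_pos"]
    p["T"]=T@p["tool_from_camera"]; return s,p
E
python3 - <<'E'
from h import *
s,p=wrist(); print(s["ee_pos"],s["contact_force"],s["finger_gap"],p["T"].round(3))
for nm,z in (("green_plate_dial_top",.07),("green_plate_start_top",.058),("green_candle",.07)):
    for r in finder.boxes_of(nm,p)[:2]: print(nm,round(r["score"],2),np.round(r["uv"]),ray(p,r["uv"],z).round(4))
cv2.imwrite("pics/w1.png",cv2.resize(p["color"],(800,600))); np.savez("w1.npz",c=p["color"],K=p["K"],T=p["T"])
E
```

```text
t: 2.6
ee_pos: [0.4347, -0.0287, 0.2317]
ee_rot: [[-1.0, -0.003, 0.001], [-0.003, 1.0, -0.0], [-0.001, -0.0, -1.0]]
contact_force: [0.9, 0.3, 1.4]
finger_gap: 0.0001
grip_force: 0.0
t: 3.85
ee_pos: [0.4344, -0.1405, 0.2313]
ee_rot: [[-1.0, -0.002, -0.0], [-0.002, 1.0, 0.0], [0.0, 0.0, -1.0]]
contact_force: [0.1, 0.4, -0.7]
finger_gap: -0.0
grip_force: 0.0
[ 0.43437236 -0.14049811  0.23131868] [ 0.13430032  0.44608292 -0.73475846] -3.150085906382771e-05 [[-0.003  0.948  0.318  0.353]
 [ 1.     0.002  0.002 -0.141]
 [ 0.001  0.318 -0.948  0.373]
 [ 0.     0.     0.     1.   ]]
green_plate_dial_top 0.89 [286. 218.] [ 0.4899 -0.1026  0.07  ]
green_plate_start_top 0.74 [196. 224.] [ 0.5031 -0.2136  0.058 ]
```

View pics/w1.png

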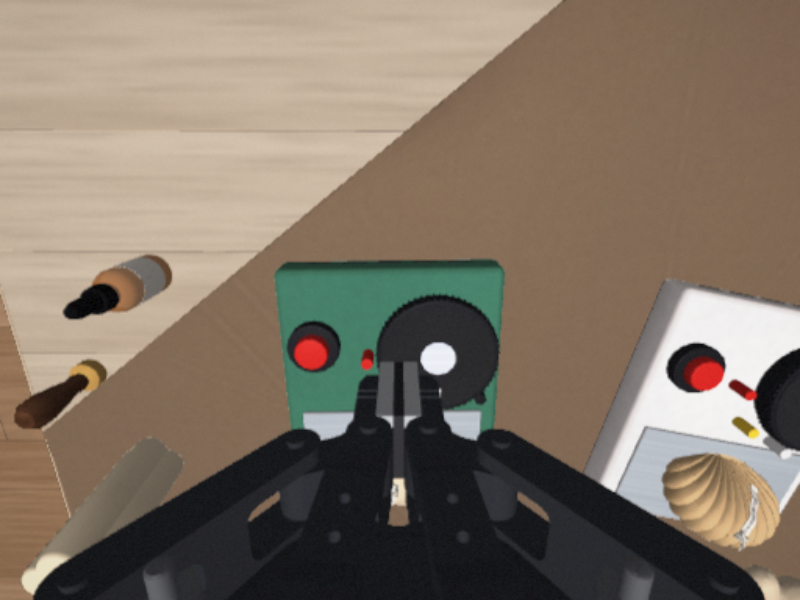

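Wrist view: the dial's white cap is at (438,358), the red button top at (311,353) and the case edges are parallel to the image. I'll use the cap and button centroids for exact positions.

Run:
```python
from h import *
d=np.load("w1.npz"); p=dict(K=d["K"],T=d["T"]); c=d["c"]; hsv=cv2.cvtColor(c,cv2.COLOR_BGR2HSV)
w=np.zeros(c.shape[:2],bool); w[212:245,262:300]=1; w&=(hsv[...,2]>170)&(hsv[...,1]<60)
pts=np.argwhere(w)[:,::-1]; print(w.sum(),pts.mean(0),ray(p,pts.mean(0),.070).round(4),np.ptp(pts,0))
b=np.zeros(c.shape[:2],bool); b[205:245,184:216]=1; b&=((hsv[...,0]<8)|(hsv[...,0]>172))&(hsv[...,1]>150)&(hsv[...,2]>150)
pts=np.argwhere(b)[:,::-1]; print(b.sum(),pts.mean(0),ray(p,pts.mean(0),.057).round(4),np.ptp(pts,0))
for e in ((277,268),(503,264)): print(ray(p,np.array(e)*.64,.04).round(4))
```

```text
364 [279.99450549 229.        ] [ 0.5044 -0.1089  0.07  ] [22 20]
318 [198.30503145 226.29245283] [ 0.5073 -0.2115  0.057 ] [20 19]
[ 0.44   -0.2369  0.04  ]
[ 0.4363 -0.056   0.04  ]
```

```bash
python3 -m jog '[[[0.066,0.034,0],[0,0,0.15]],[[0.066,0.034,0],[0,0,0.15]],[[0,0,-0.09],[0,0,0.144]],[[0,0,-0.09],[0,0,0]],[[0,0,-0.09],[0,0,0]],[[0,0,-0.09],[0,0,0]],[[0,0,-0.09],[0,0,0]],[[0,0,-0.04],[0,0,0]],[[0,0,0],[0,0,0]],[[0,0,0],[0,0,0]]]'
python3 - <<'E'
from h import *
s,p=wrist(); c=p["color"]; cv2.imwrite("pics/w2.png",cv2.resize(c,(800,600))); print(s["contact_force"])
E
```

```text
t: 5.3
ee_pos: [0.4746, -0.1205, 0.0855]
ee_rot: [[-0.939, -0.344, 0.001], [-0.344, 0.939, -0.001], [-0.001, -0.001, -1.0]]
contact_force: [0.6, -0.6, 0.5]
finger_gap: -0.0004
grip_force: 0.0
[ 0.64349135 -0.64143781  0.50483008]
```

View pics/w2.png

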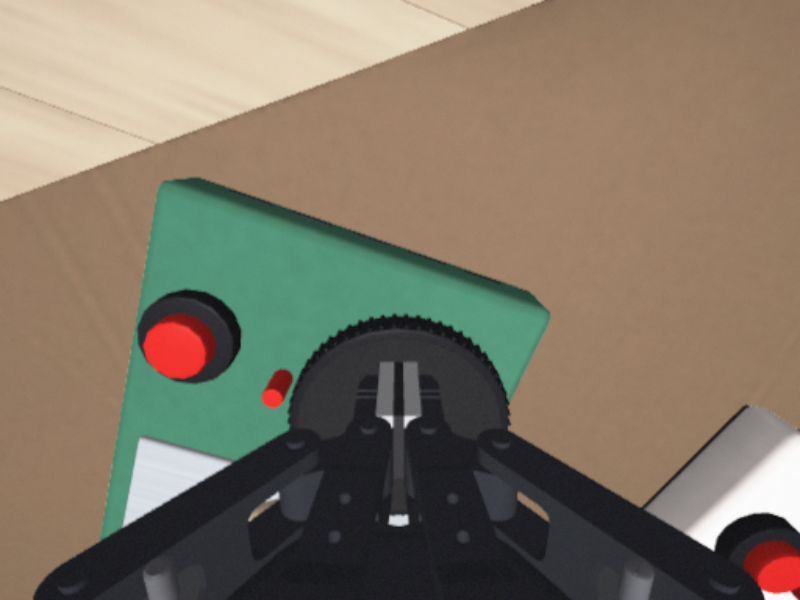

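The fingertip is above the dial face, between the rim (400,320) and the cap. Now pressing down.

```bash
python3 -m jog '[[[0,0,-0.02],[0,0,0]],[[0,0,-0.015],[0,0,0]],[[0,0,-0.01],[0,0,0]],[[0,0,-0.005],[0,0,0]],[[0,0,-0.005],[0,0,0]],[[0,0,-0.005],[0,0,0]],[[0,0,-0.002],[0,0,0]],[[0,0,0],[0,0,0]],[[0,0,0],[0,0,0]],[[0,0,0],[0,0,0]]]'
```

```text
t: 6.6
ee_pos: [0.4739, -0.1204, 0.0665]
ee_rot: [[-0.939, -0.344, -0.0], [-0.344, 0.939, -0.001], [0.0, -0.001, -1.0]]
contact_force: [-4.7, -0.2, 8.4]
finger_gap: -0.0001
grip_force: 4.2
```

```bash
python3 -m jog '[[[-0.003,0.009,0],[0,0,-0.111]],[[-0.002,0.009,0],[0,0,-0.111]],[[-0.001,0.009,0],[0,0,-0.111]],[[0,0.009,0],[0,0,-0.111]],[[0,0.009,0],[0,0,-0.111]],[[0.001,0.009,0],[0,0,-0.111]],[[0.002,0.009,0],[0,0,-0.111]],[[0.003,0.009,0],[0,0,-0.111]],[[0,0,0],[0,0,0]],[[0,0,0],[0,0,0]]]'
python3 - <<'E'
from h import *
s,p=wrist(); c=p["color"]; cv2.imwrite("pics/w3.png",cv2.resize(c,(800,600))); print(s["contact_force"],s["torque"])
E
```

```text
t: 7.85
ee_pos: [0.4745, -0.0986, 0.0666]
ee_rot: [[-0.941, 0.34, 0.001], [0.34, 0.941, -0.0], [-0.001, 0.0, -1.0]]
contact_force: [-3.1, 1.1, 7.5]
finger_gap: 0.0002
grip_force: 4.0
[-3.13873771  1.10271456  7.47247283] [ 0.26533054  0.45445744 -0.03497067]
```

View pics/w3.png

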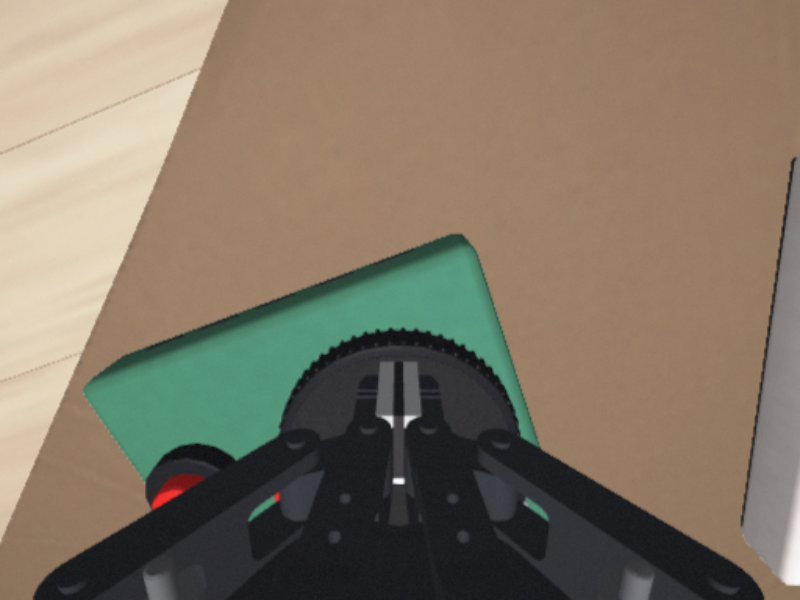

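The finger is still on the dial and the case hasn't visibly shifted, but the pointer is hidden. I'll lift straight up and look from the earlier vantage.

```bash
python3 -m jog '[[[0,0,0.02],[0,0,0]],[[0,0,0.04],[0,0,0]],[[0,0,0.1],[0,0,0]],[[0,0,0.15],[0,0,0]],[[-0.1,0,0.15],[0,0,0]],[[-0.1,-0.05,0.08],[0,0,0.15]],[[-0.1,-0.05,0],[0,0,0.15]],[[0,-0.04,0],[0,0,0.144]],[[0,0,0],[0,0,0]],[[0,0,0],[0,0,0]]]'
python3 - <<'E'
from h import *
s,p=wrist(); c=p["color"]; print(s["ee_pos"])
for nm,z in (("green_plate_dial_top",.07),("green_plate_start_top",.058)):
    for r in finder.boxes_of(nm,p)[:1]: print(nm,round(r["score"],2),np.round(r["uv"]),ray(p,r["uv"],z).round(4))
uv=proj(p,[.505,-.109,.07]); print(uv,proj(p,[.507,-.2115,.058])); cv2.imwrite("pics/w4.png",cv2.resize(c[130:380,150:400],(600,600),interpolation=cv2.INTER_CUBIC))
E
```

```text
t: 9.15
ee_pos: [0.3841, -0.1402, 0.2279]
ee_rot: [[-1.0, 0.0, -0.0], [0.0, 1.0, 0.0], [0.0, 0.0, -1.0]]
contact_force: [0.1, 0.4, 0.0]
finger_gap: 0.0002
grip_force: 0.0
[ 0.38405063 -0.14020319  0.22788354]
green_plate_dial_top 0.8 [297. 252.] [ 0.4837 -0.0869  0.07  ]
green_plate_start_top 0.57 [200. 260.] [ 0.503  -0.2107  0.058 ]
[278.82103171 266.38203959] [199.99159501 262.42001505]
```

View pics/w4.png

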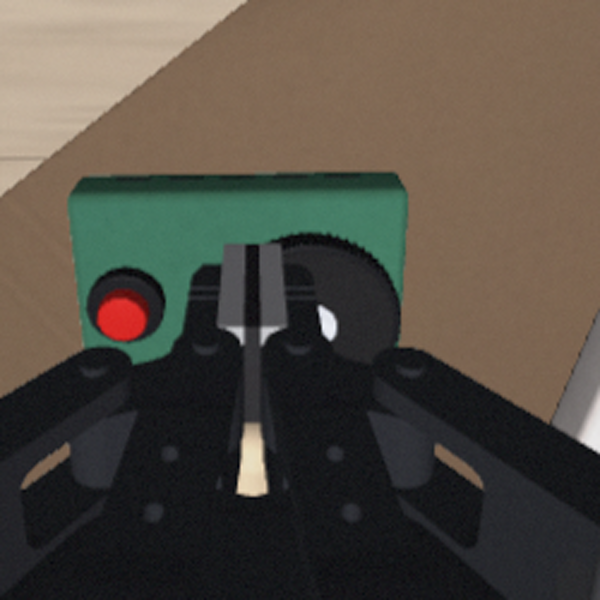

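The fingers hide the pointer from here. I'll go above the button, where the dial shows clear to the side.

```bash
python3 -m jog '[[[0.08,-0.05,0],[0,0,0]],[[0.11,-0.06,0],[0,0,0]],[[0.11,-0.06,0],[0,0,0]],[[0.11,-0.068,0],[0,0,0]],[[0,0,0],[0,0,0]],[[0,0,0],[0,0,0]],[[0,0,0],[0,0,0]],[[0,0,0],[0,0,0]],[[0,0,0],[0,0,0]],[[0,0,0],[0,0,0]]]'
python3 - <<'E'
from h import *
s,p=wrist(); c=p["color"]
# rectify the dial's top plane: world window 140 mm about the dial axis, +x up, +y left
W=[(.575,-.039),(.575,-.179),(.435,-.179),(.435,-.039)]
M=cv2.getPerspectiveTransform(np.float32([proj(p,[x,y,.07]) for x,y in W]),np.float32([(0,0),(560,0),(560,560),(0,560)]))
cv2.imwrite("pics/w5.png",cv2.warpPerspective(c,M,(560,560)))
hsv=cv2.cvtColor(c,cv2.COLOR_BGR2HSV)
b=((hsv[...,0]<8)|(hsv[...,0]>172))&(hsv[...,1]>150)&(hsv[...,2]>150)
n,l,st,ce=cv2.connectedComponentsWithStats(b.astype(np.uint8))
for i in range(1,n):
    if st[i,4]>60: print(st[i],ray(p,ce[i],.057).round(4))
E
```

```text
t: 10.55
ee_pos: [0.5069, -0.2119, 0.2279]
ee_rot: [[-1.0, -0.002, 0.0], [-0.002, 1.0, -0.0], [-0.0, -0.0, -1.0]]
contact_force: [-0.0, 0.2, 0.2]
finger_gap: 0.0004
grip_force: 0.0
[244 161  23  22 400] [ 0.5067 -0.211   0.057 ]
```

View pics/w5.png

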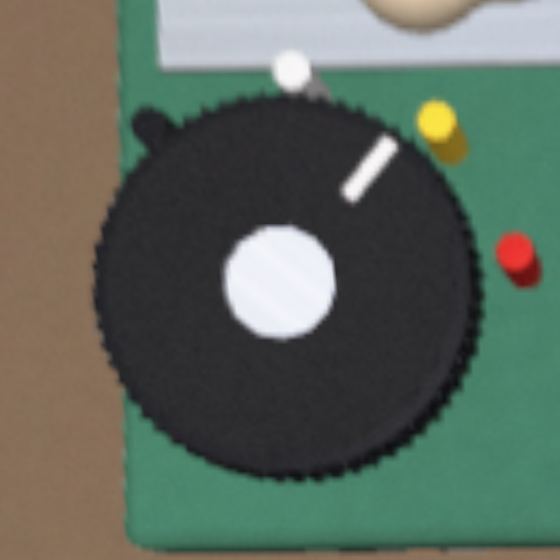

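The rectified view (+x up) shows the pointer at (370,170) aimed at the yellow pin (437,120), about 0.70 rad from white, so the dial sits in the yellow detent. The button is straight below the tool, so I'll press it next.

```bash
python3 -m jog '[[[0,0,-0.08],[0,0,0]],[[0,0,-0.12],[0,0,0]],[[0,0,-0.12],[0,0,0]],[[0,0,-0.12],[0,0,0]],[[0,0,-0.07],[0,0,0]],[[0,0,-0.03],[0,0,0]],[[0,0,-0.02],[0,0,0]],[[0,0,-0.015],[0,0,0]],[[0,0,-0.01],[0,0,0]],[[0,0,0],[0,0,0]]]'
```

```text
t: 11.85
ee_pos: [0.5074, -0.2122, 0.0557]
ee_rot: [[-1.0, -0.002, 0.001], [-0.002, 1.0, -0.001], [-0.001, -0.001, -1.0]]
contact_force: [-12.4, 7.4, 27.0]
finger_gap: -0.0001
grip_force: 13.3
```

Run:
```python
from h import *
s,p=wrist(); cv2.imwrite("pics/w6.png",cv2.resize(p["color"][100:330,150:400],(800,600))); s=robot.read_state(); print(s["t"],s["ee_pos"],s["contact_force"],s["torque"])
p=cams.snapshot("scene"); s=robot.read_state(); print(s["t"],s["ee_pos"],s["contact_force"],s["grip_force"])
```

```text
11.9 [ 0.5073518  -0.21224858  0.05567268] [-11.72148386   7.35459965  27.78399997] [ 1.61576035  2.64480666 -0.02372884]
11.95 [ 0.50734352 -0.21221064  0.05567049] [-13.06241059   7.53406991  25.55948008] 13.133916825754568
```

View pics/w6.png

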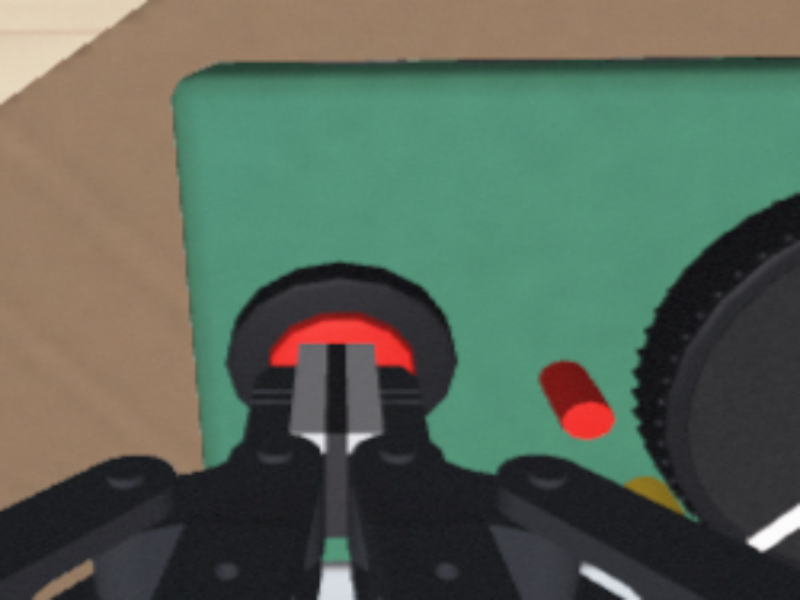

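The tip is on the red button, but 26 N at z=0.0557 suggests it also bears on the dark collar. I'll measure the tip's centring on the button and collar.

Run:
```python
from h import *
s,p=wrist(); c=p["color"]; hsv=cv2.cvtColor(c,cv2.COLOR_BGR2HSV)
b=((hsv[...,0]<8)|(hsv[...,0]>172))&(hsv[...,1]>150)&(hsv[...,2]>90); b[:, :225]=0; b[:,290:]=0
vs=np.argwhere(b); print("red rows/cols",vs.min(0),vs.max(0))
top=[(u,np.where(b[:,u])[0].min()-.5) for u in np.unique(vs[:,1])]
def fit(pts,z):
    w=np.array([ray(p,u,z)[:2] for u in pts]); A=np.c_[2*w,np.ones(len(w))]; q=np.linalg.lstsq(A,(w**2).sum(1),rcond=None)[0]
    return q[:2].round(4),np.sqrt(q[2]+q[0]**2+q[1]**2).round(4)
for z in (.050,.052,.054,.056,.058): print(z,fit(top,z))
# tip front edge row (bright pad) near the middle
for u in (247,250,261,264): print(u,[int(x) for x in c[222:242,u].mean(1)])
e=s["ee_pos"]; print(e,"tip front edge predicted",proj(p,e+[-.011,0,0]),"tip centre",proj(p,e))
for z in (.046,.050,.054): 
    print("collar",z,[ray(p,q,z)[:2].round(4) for q in ((150+228*.3125,100+355/2.609),(150+456*.3125,100+355/2.609))])
```

```text
red rows/cols [220 234] [243 279]
0.05 (array([ 0.507, -0.211]), np.float64(0.0139))
0.052 (array([ 0.5059, -0.2111]), np.float64(0.0137))
0.054 (array([ 0.5048, -0.2111]), np.float64(0.0135))
0.056 (array([ 0.5037, -0.2111]), np.float64(0.0133))
0.058 (array([ 0.5026, -0.2111]), np.float64(0.0131))
247 [62, 67, 86, 115, 125, 126, 124, 122, 121, 124, 102, 105, 107, 105, 104, 106, 104, 105, 105, 103]
250 [67, 107, 127, 126, 125, 124, 124, 123, 123, 124, 101, 103, 105, 104, 105, 104, 103, 104, 105, 105]
261 [86, 115, 124, 123, 123, 122, 120, 121, 120, 123, 102, 105, 104, 104, 105, 104, 104, 104, 105, 106]
264 [63, 79, 109, 125, 121, 119, 121, 119, 119, 125, 100, 104, 105, 107, 104, 105, 104, 106, 106, 104]
[ 0.50734352 -0.21221064  0.05567049] tip front edge predicted [254.39631431 228.52917141] tip centre [254.34199777 245.52009605]
collar 0.046 [array([ 0.5064, -0.2326]), array([ 0.5063, -0.1887])]
collar 0.05 [array([ 0.5043, -0.2321]), array([ 0.5041, -0.1893])]
collar 0.054 [array([ 0.5021, -0.2316]), array([ 0.502 , -0.1899])]
```

```bash
python3 -m jog '[[[0,0,0.004],[0,0,0]],[[0,0,0.004],[0,0,0]],[[0,0,0.004],[0,0,0]],[[0,0,0],[0,0,0]],[[0,0,0],[0,0,0]],[[0,0,0],[0,0,0]],[[0,0,0],[0,0,0]],[[0,0,0],[0,0,0]],[[0,0,0],[0,0,0]],[[0,0,0],[0,0,0]]]'
python3 - <<'E'
from h import *
s,p=wrist(); c=p["color"]; hsv=cv2.cvtColor(c,cv2.COLOR_BGR2HSV); print(s["ee_pos"],s["contact_force"])
b=((hsv[...,0]<8)|(hsv[...,0]>172))&(hsv[...,1]>150)&(hsv[...,2]>90); b[:, :225]=0; b[:,290:]=0
vs=np.argwhere(b); print("red rows/cols",vs.min(0),vs.max(0))
E
```

```text
t: 13.25
ee_pos: [0.5073, -0.2122, 0.0561]
ee_rot: [[-1.0, -0.002, 0.001], [-0.002, 1.0, -0.0], [-0.001, -0.0, -1.0]]
contact_force: [-1.3, 1.4, 4.5]
finger_gap: -0.0001
grip_force: 2.7
[ 0.50730297 -0.21217822  0.05607529] [-1.26828534  1.43823438  4.5418086 ]
red rows/cols [220 234] [242 279]
```

```bash
python3 -m jog '[[[0,0,0.003],[0,0,0]],[[0,0,0.002],[0,0,0]],[[0,0,0],[0,0,0]],[[0,0,0],[0,0,0]],[[0,0,0],[0,0,0]],[[0,0,0],[0,0,0]],[[0,0,0],[0,0,0]],[[0,0,0],[0,0,0]],[[0,0,0],[0,0,0]],[[0,0,0],[0,0,0]]]'
python3 - <<'E'
from h import *
s,p=wrist(); c=p["color"]; hsv=cv2.cvtColor(c,cv2.COLOR_BGR2HSV); print(s["ee_pos"],s["contact_force"])
b=((hsv[...,0]<8)|(hsv[...,0]>172))&(hsv[...,1]>150)&(hsv[...,2]>90); b[:, :225]=0; b[:,290:]=0
vs=np.argwhere(b); print("red rows/cols",vs.min(0),vs.max(0))
top=[(u,np.where(b[:,u])[0].min()-.5) for u in np.unique(vs[:,1])]
for z in (.052,.054,.056,.058):
    w=np.array([ray(p,u,z)[:2] for u in top]); A=np.c_[2*w,np.ones(len(w))]; q=np.linalg.lstsq(A,(w**2).sum(1),rcond=None)[0]; print(z,q[:2].round(4),np.sqrt(q[2]+q[0]**2+q[1]**2).round(4))
E
```

```text
t: 14.55
ee_pos: [0.5072, -0.2121, 0.0575]
ee_rot: [[-1.0, -0.002, 0.0], [-0.002, 1.0, -0.0], [-0.0, -0.0, -1.0]]
contact_force: [3.2, -2.4, 4.4]
finger_gap: -0.0001
grip_force: 2.0
[ 0.50719545 -0.21211577  0.05748305] [ 3.17997606 -2.42533572  4.40084254]
red rows/cols [219 234] [242 279]
0.052 [ 0.506  -0.2112] 0.0138
0.054 [ 0.5049 -0.2112] 0.0136
0.056 [ 0.5038 -0.2112] 0.0134
0.058 [ 0.5027 -0.2112] 0.0132
```

```bash
python3 -m jog '[[[0,0,0.005],[0,0,0]],[[0,0,0.004],[0,0,0]],[[0,0,0],[0,0,0]],[[0,0,0],[0,0,0]],[[0,0,0],[0,0,0]],[[0,0,0],[0,0,0]],[[0,0,0],[0,0,0]],[[0,0,0],[0,0,0]],[[0,0,0],[0,0,0]],[[0,0,0],[0,0,0]]]'
```

```text
t: 15.85
ee_pos: [0.5068, -0.2119, 0.0599]
ee_rot: [[-1.0, -0.002, -0.0], [-0.002, 1.0, 0.0], [0.0, 0.0, -1.0]]
contact_force: [-2.3, -1.8, 3.4]
finger_gap: -0.0004
grip_force: 1.3
```

The button's spring still pushes at z=0.0599 and there was a hard stop at 0.056. So the tip is a few mm longer than the nominal TCP, and the button was bottomed at 26 N. I'll retreat and check the result.

```bash
python3 -m jog '[[[0,0,0.03],[0,0,0]],[[0,0,0.06],[0,0,0]],[[0,0,0.1],[0,0,0]],[[0,0,0.15],[0,0,0]],[[0,0,0.15],[0,0,0]],[[0,0,0.07],[0,0,0]],[[0,0,0],[0,0,0]],[[0,0,0],[0,0,0]],[[0,0,0],[0,0,0]],[[0,0,0],[0,0,0]]]'
python3 - <<'E'
from h import *
s,p=wrist(); c=p["color"]; print(s["ee_pos"],s["contact_force"])
W=[(.575,-.039),(.575,-.239),(.435,-.239),(.435,-.039)]
M=cv2.getPerspectiveTransform(np.float32([proj(p,[x,y,.07]) for x,y in W]),np.float32([(0,0),(800,0),(800,560),(0,560)]))
cv2.imwrite("pics/w7.png",cv2.warpPerspective(c,M,(800,560)))
hsv=cv2.cvtColor(c,cv2.COLOR_BGR2HSV)
b=((hsv[...,0]<8)|(hsv[...,0]>172))&(hsv[...,1]>150)&(hsv[...,2]>150)
n,l,st,ce=cv2.connectedComponentsWithStats(b.astype(np.uint8))
for i in range(1,n):
    if st[i,4]>60: print(st[i],ray(p,ce[i],.057).round(4))
E
```

```text
t: 17.1
ee_pos: [0.5066, -0.2117, 0.2272]
ee_rot: [[-1.0, -0.002, -0.001], [-0.002, 1.0, 0.001], [0.001, 0.001, -1.0]]
contact_force: [0.5, -0.5, -0.1]
finger_gap: 0.0001
grip_force: 0.0
[ 0.50663678 -0.21168542  0.22716773] [ 0.54935549 -0.49237175 -0.06031901]
[244 161  23  23 408] [ 0.5066 -0.2109  0.057 ]
```

View pics/w7.png

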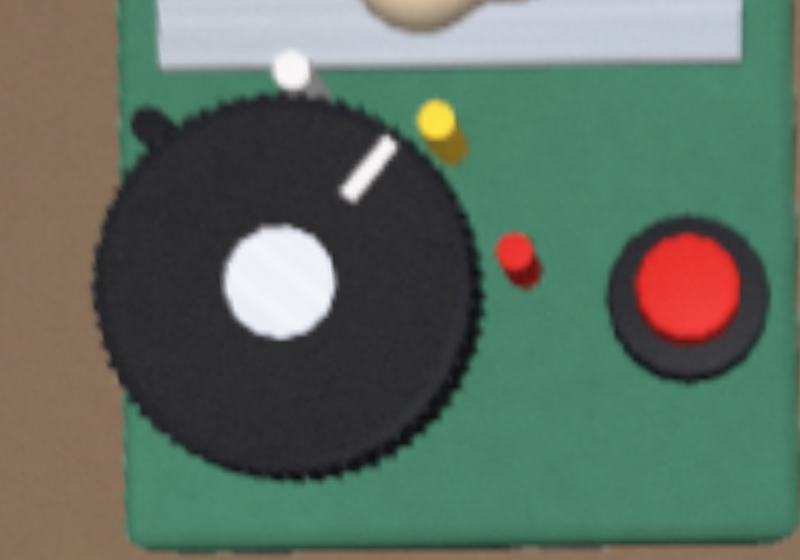

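The pointer (370,168) is at the yellow pin, the red button (688,287) is up again at its original position, and nothing has shifted. I'm handing the job in.

```bash
python3 -c "
from rig import robot
print(robot.job_done())"
```

```text
the job is handed in; nothing more can be done
None
```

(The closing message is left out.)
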